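# Index the inspection carousel one station and lock it

## Task

Bring the next disc under the inspection camera: swing the carousel's lock lever fully open, push its table (it has red-capped posts to push by) clockwise seen from above on to the next station until the ratchet drops in, ease it back against the ratchet's stop, then swing the lever fully shut so that the table is locked. Move it on by one station only, and do not knock the light and camera head or the tape, oil bottle and mug standing near.

Things in the scene. Friction and masses are not known exactly. Their poses are not given: they have to be found in the camera images.
- carousel: Fixed hand-indexed inspection carousel: round green cast base 160 mm across, grey lock block in front, steel column behind. Origin on the table's axle, at the bench top, z up. Its -x axis points out of the open front, where the lock lever is; +x points to the column. Directions below are counted counter-clockwise from its +x axis, seen from above.
- table_top (a point): Centre of the aluminium table (160 mm across, top 78 mm above the bench), turning about the carousel's z axis through six stations 60 deg apart, clockwise only, and only with the lock lever open. Between its six posts sit six steel discs (36 mm across, tops up to 96 mm above the bench), screwed down at 50 mm radius. Friction holds it where it is left. This point is fixed.
- push_post (a point): Centre of the top of one of the six upright red-capped posts (15 mm thick, 78 to 131 mm above the bench, 66 mm from the axle, 60 deg apart). Turning by a post takes 2 to 10 N. It starts as the front post at 210 deg: x -57, y -33 mm in the carousel's frame. One station on (clockwise) it stands at 150 deg: x -57, y +33 mm.
- light_head: Flat white-bottomed LED panel (158 x 184 x 24 mm) with the grey camera on it, fixed over the table. Its frame is the carousel's. Underside 225 mm above the bench; it spans x -60 to +98, y -92 to +92 mm, so it covers the posts from above: a tool must come in slanting under the front edge. Camera top 337 mm above the bench.
- lock_lever (a joint): Angle of the lock lever in rad: 0 = fully shut (bolt home in the table), 0.90 = fully open at its stop (bolt drawn). Opens clockwise seen from above, needs about 2 N at the handle, stays where it is left. With the table more than about 1 deg off its station the bolt cannot enter and the lever jams about halfway shut.
- lever_knob (a point): Centre of the top of the lever's upright round black handle: 20 to 25 mm thick, from 100 to 145 mm above the bench, 85 mm from the lever's vertical pivot, which is at x -124, y 0 mm in the carousel's frame. Seen from the pivot it lies at 190 deg when shut, 138 deg when fully open. The steel arm under it is 90 to 100 mm above the bench.
- pawl_knob (a point): Outer end of the black knob of the sprung ratchet pawl, low on the rear right of the base. 127 mm from the axle while the pawl is down behind a tooth, up to 13 mm farther while it rides up the next tooth. It drops with a click when the table is about 4 deg past a station; turned back from there the table stops hard against the pawl exactly at the station.
- tape_roll: Roll of masking tape lying flat, 68 mm across, 19 mm high; origin at the centre of its underside. Leave it alone.
- oil_bottle: Small amber oil bottle, 36 mm across, 92 mm high; origin at the centre of its underside. Leave it alone.
- coffee_mug: White dotted mug, 78 mm across, 93 mm high; origin at the centre of its underside. Leave it alone.

How it is judged:
On the way, in this order (a step that is already met when the one before it is completed fails the run):
1. the lock lever is swung fully open (at least 0.8 rad) (value of joint lock_lever above 0.8 rad), for 0.2 s.
2. the table has gone on to the next station and the ratchet pawl has dropped in behind the tooth (y of push_post in the frame of carousel above 0.031 m and x of push_post in the frame of carousel below -0.04 m and horizontal distance between pawl_knob and carousel below 0.1295 m), for 0.1 s.
At the end, for the whole second after the job is handed in: The table stands one station (60 deg, within about 1.6 deg) clockwise of where it began, the ratchet pawl is down, the lock lever is fully shut (below 0.08 rad), and tape, bottle and mug stand within 20 mm of where they were (y of push_post in the frame of carousel between 0.0314 and 0.0346 m and x of push_post in the frame of carousel below -0.05 m and horizontal distance between pawl_knob and carousel below 0.1295 m and value of joint lock_lever below 0.08 rad and distance of each of tape_roll, oil_bottle, coffee_mug from where it was at the start of the episode below 0.02 m); the robot touches nothing.
It fails at once if the light and camera head is knocked (more than 10 N) (contact force between light_head and anything else above 10 N).
It fails at once if tape, oil bottle or mug is pushed more than 20 mm or the bottle or mug knocked over (distance of any of tape_roll, oil_bottle, coffee_mug from where it was at the start of the episode above 0.02 m or angle between any of oil_bottle, coffee_mug's own z axis and vertical above 0.4 rad).
It also fails if it takes over 67 s, if anything falls off the work surface, if the arm or the gripper's body presses on something with over 40 N, if the wrist force passes 120 N, or if a joint passes its speed limit or range.

## Robot

A 7-joint arm with a two-finger parallel gripper is mounted at the origin on a cart in front of the work surface, level with it; the furniture and walls round the work are solid. World frame = base frame: x ahead of the robot, y to its left, z up, the work surface at z = 0. Lengths are in m, angles in rad, forces in N, time in s.
With the tool pointing down it reaches from about 0.425 to 0.875 m from the base axis. Payload 8.4 kg.
Tool frame: the origin (TCP) lies at the very end of the fingers, on their centre line; the grasp point (between the pads) lies 19 mm behind it; x points along the fingers, y is the direction in which the jaws open and shut, and the axes are right-handed (so a half turn about x gives the same grasp; the last joint's range is limited). The gripper opens to 87 mm and grips with 3 to 60 N. Pads are 19 mm wide; open, the fingers measure 117 mm over their backs; the gripper's body (75 mm by 190 mm) begins 51 mm behind the grasp point.
Start: joints at [-1.246, 0.333, 0.04, 1.465, -0.013, 1.343, -0.059], TCP at [0.267, 0.592, 0.223] pointing down, gripper open.
Joint ranges: [-2.58, 2.58], [-0.38, 2.09], [-1.3, 1.39], [0.25, 2.4], [-1.5, 4.64], [0.08, 2.09], [-2.65, 2.65]. Speed limits (rad/s): [2.22, 2.22, 2.79, 2.79, 3.14, 3.14, 3.14].

## Interface

Orientations are given as a unit quaternion [w, x, y, z].
In Python, from workcell import ctrl, hand, ik, readout, imaging gives the robot as it stands. Calls block until the motion is done:
- ctrl.move_ptp(position, orientation): joint-space move of the TCP to a pose.
- ctrl.move_straight(position, orientation=None, speed=0.15): straight line of the TCP; orientation=None keeps the orientation; speed is the mean speed in m/s.
- ctrl.movej(angles): joint-space move.
- hand.command_gripper(opening, effort=None): finger opening in m; effort is the grip in N (None keeps the last); returns when the fingers have stopped.
- ctrl.wait(seconds).
- ik(position, orientation): joint angles nearest the present ones, or None.
- readout.state(): the state.
- imaging.snapshot(name): name is "side" or "top"; returns the picture (420x560x3 uint8, red, green, blue); there is no depth.
- imaging.camera_model(name): a dict with "camera_matrix" (3x3 intrinsics, pixels), "world_from_camera" (4x4, takes a point from camera to world coordinates). Camera axes: x right, y up, looking along -z (the intrinsics and any distortion apply to the point x, -y, -z); pixel columns grow to the right and rows downward; lengths in m; the calibration is good to about 2 mm. A picture is of the moment at which its call begins. camera_model takes no time and is no camera call.
A pose or a line that the arm cannot do raises ctrl.PlanningError and nothing moves.
- ctrl.job_done(): hands the job in, once; it reports no verdict.
The state is a dict: "t": time; "joint_pos": joint angles; "qvel": joint speeds; "effort": joint torques, N m; "position": TCP position; "tcp_rot": TCP orientation; "contact_force": force on the tool from outside, world axes, zero at the start; "wrist_torque": the same for the moment, N m; "finger_gap": finger opening in m.
Only numpy, scipy, OpenCV 4.12 (cv2) and the standard library are available. Lean on these libraries where they do the work, as an engineer would, in place of code of your own. Each camera call takes 0.05 s, during which the arm holds its last target.

## Working session

There is one attempt and no reset: what is moved stays moved. The work goes in short steps, each a Python script; the robot and the scene stay as the last script left them, time stands still between calls to the robot, and variables do not carry over. Pictures are saved under pics/ and viewed, and the job is handed in when it is done.

```bash
ls; mkdir -p pics
python3 - <<'E'
from workcell import ctrl, hand, ik, readout, imaging
import cv2
for n in ("side","top"):
    im=imaging.snapshot(n); cv2.imwrite(f"pics/{n}0.png",cv2.cvtColor(im,cv2.COLOR_RGB2BGR))
    m=imaging.camera_model(n); print(n,m)
print(readout.state())
E
```

```text
pics
side {'camera_matrix': array([[431.41561202,   0.        , 275.50623422],
       [  0.        , 431.41561202, 215.77132999],
       [  0.        ,   0.        ,   1.        ]]), 'world_from_camera': array([[ 0.87328079,  0.23905138, -0.42454104, -0.15438835],
       [-0.48667825,  0.46897389, -0.7370263 , -0.95432467],
       [ 0.0229115 ,  0.85024581,  0.525887  ,  0.83263775],
       [ 0.        ,  0.        ,  0.        ,  1.        ]])}
top {'camera_matrix': array([[380.12551426,   0.        , 283.57142432],
       [  0.        , 380.12551426, 213.48704802],
       [  0.        ,   0.        ,   1.        ]]), 'world_from_camera': array([[ 0.33513758,  0.80479783, -0.48988086, -0.13061714],
       [-0.94208432,  0.27926849, -0.18570471, -0.14845169],
       [-0.01264646,  0.52374571,  0.85178078,  1.0894805 ],
       [ 0.        ,  0.        ,  0.        ,  1.        ]])}
{'t': 0.1, 'joint_pos': array([-1.24620161,  0.3338266 ,  0.03991029,  1.46618142, -0.01338117,
        1.34326311, -0.05852243]), 'qvel': array([ 0.00062068, -0.00132533, -0.00093571, -0.00151545,  0.00130316,
        0.00118042,  0.00093999]), 'effort': array([ 4.06682957e-03, -6.57806969e+01,  1.34036724e+00, -4.04709649e+01,
       -5.96302841e-02,  4.09027271e-02,  2.45687750e-05]), 'position': array([0.26717608, 0.59210163, 0.22175822]), 'tcp_rot': array([ 0.69122446,  0.14824338,  0.69134772, -0.14923464]), 'contact_force': array([-0.4378172 ,  0.03583832,  0.28495804]), 'wrist_torque': array([-0.03331115, -0.01605105, -0.04712506]), 'finger_gap': 0.08672434156568}
```

View pics/side0.png

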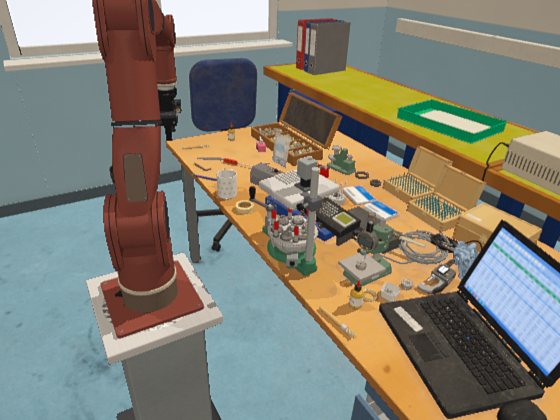

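View pics/top0.png

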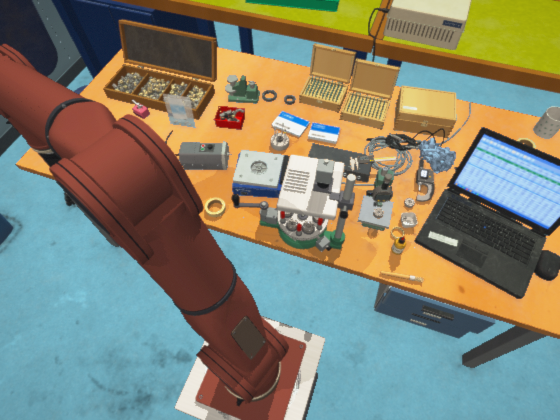

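Run:
```python
import cv2
a=cv2.imread("pics/side0.png")[150:290,215:375]; cv2.imwrite("pics/side0c.png",cv2.resize(a,None,fx=5,fy=4.2857*1,interpolation=cv2.INTER_CUBIC) if 0 else cv2.resize(a,None,fx=4,fy=4,interpolation=cv2.INTER_CUBIC))
a=cv2.imread("pics/top0.png")[130:270,195:415]; cv2.imwrite("pics/top0c.png",cv2.resize(a,None,fx=3.6,fy=3.6,interpolation=cv2.INTER_CUBIC))
```

```text
(no output)
```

View pics/side0c.png

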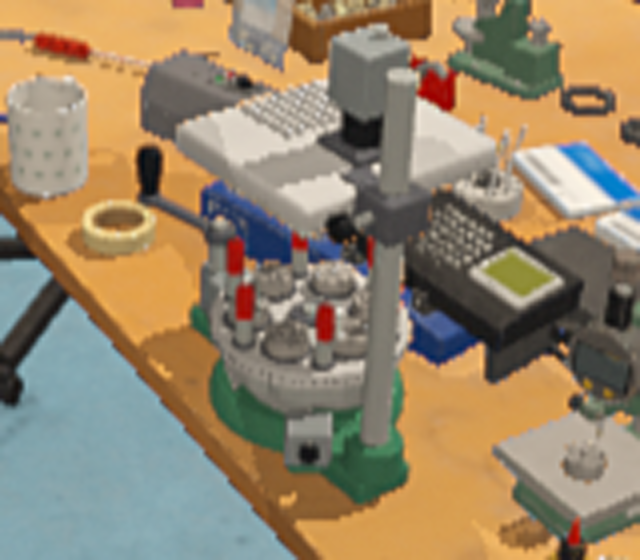

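View pics/top0c.png

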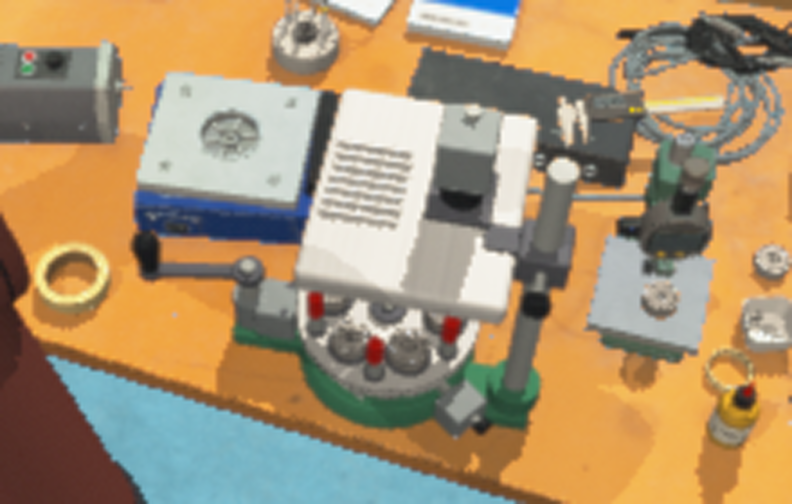

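```bash
cat > h.py <<'E'
import numpy as np
from workcell import ctrl, hand, ik, readout, imaging
from scipy.optimize import least_squares
from scipy.spatial.transform import Rotation as R
M={n:imaging.camera_model(n) for n in("side","top")}
def proj(n,p):
    m=M[n];T=np.linalg.inv(m["world_from_camera"]);c=T[:3,:3]@np.asarray(p,float)+T[:3,3]
    k=m["camera_matrix"]@np.array([c[0],-c[1],-c[2]]);return k[:2]/k[2]
def back(n,uv,z):
    m=M[n];d=np.linalg.inv(m["camera_matrix"])@np.array([uv[0],uv[1],1.]);d=m["world_from_camera"][:3,:3]@(d*[1,-1,-1])
    o=m["world_from_camera"][:3,3];return o+d*(z-o[2])/d[2]
def S(u,v):return (215+u/4-.375,150+v/4-.375)
def Tp(u,v):return (195+u/3.6-.36,130+v/3.6-.36)
E
cat > fit.py <<'E'
from h import *
def post(a):a=np.radians(a);return (.066*np.cos(a),.066*np.sin(a),.131)
kn=np.radians(190);K=(-.124+.085*np.cos(kn),.085*np.sin(kn),.145)
# cap-top centre
obs=[("side",S(236,242),post(210)),("side",S(245,289),post(270)),("side",S(325,309),post(330)),("side",S(300,239),post(150)),
("side",S(149,151),K),("top",Tp(316,295),post(210)),("top",Tp(375,342),post(270)),("top",Tp(451,321),post(330)),("top",Tp(147,238),K)]
def f(q):
    c,s=np.cos(q[2]),np.sin(q[2])
    return np.concatenate([proj(n,(q[0]+c*p[0]-s*p[1],q[1]+s*p[0]+c*p[1],p[2]))-np.array(uv) for n,uv,p in obs])
r=least_squares(f,[.5,0,-1.57],loss="soft_l1");print(r.x,np.degrees(r.x[2]));print(f(r.x).reshape(-1,2).round(2))
for n,uv,p in obs: print(n,back(n,uv,p[2]).round(4))
print("tape",back("side",S(119,228),.019),back("top",Tp(72,277),.019))
print("mug",back("side",S(48,95),.093)); print("bottle",back("top",Tp(745,393),.092))
q=r.x
E
python3 fit.py
```

```text
[ 0.46384977  0.01160909 -1.44846134] -82.99072172877399
[[-0.21 -0.5 ]
 [-0.23 -1.09]
 [-0.01 -0.91]
 [ 0.27 -5.59]
 [ 0.05 -1.66]
 [ 0.34  0.6 ]
 [ 0.67  0.5 ]
 [ 0.92  0.34]
 [-0.27  0.01]]
side [0.4232 0.0613 0.131 ]
side [ 0.3959 -0.0021  0.131 ]
side [ 0.4355 -0.0534  0.131 ]
side [0.4708 0.0424 0.131 ]
side [0.4183 0.2052 0.145 ]
top [0.4258 0.066  0.131 ]
top [0.3993 0.0059 0.131 ]
top [ 0.4383 -0.0463  0.131 ]
top [0.4242 0.2152 0.145 ]
tape [0.43101912 0.29458248 0.019     ] [0.43486903 0.31239278 0.019     ]
mug [0.42592641 0.43917553 0.093     ]
bottle [ 0.47455187 -0.28887357  0.092     ]
```

Run:
```python
import cv2
a=cv2.imread("pics/side0.png")[180:255,245:325]; cv2.imwrite("pics/side0d.png",cv2.resize(a,None,fx=8,fy=8,interpolation=cv2.INTER_NEAREST))
a=cv2.imread("pics/top0.png")[190:250,225:325]; cv2.imwrite("pics/top0d.png",cv2.resize(a,None,fx=8,fy=8,interpolation=cv2.INTER_NEAREST))
```

```text
(no output)
```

View pics/side0d.png

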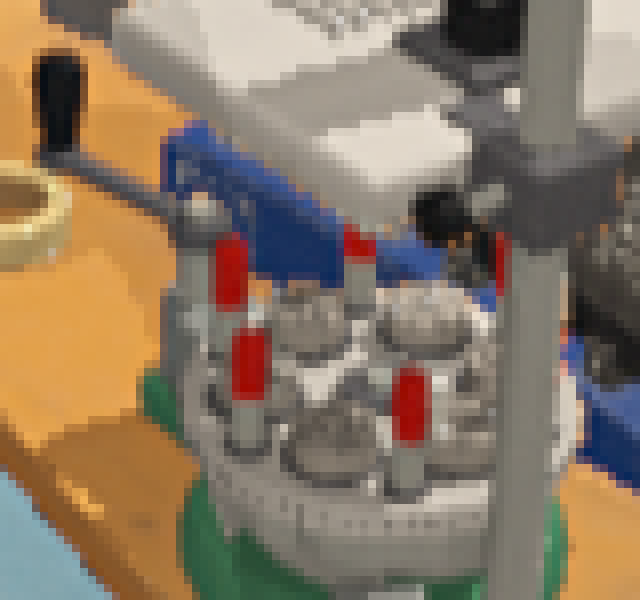

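View pics/top0d.png

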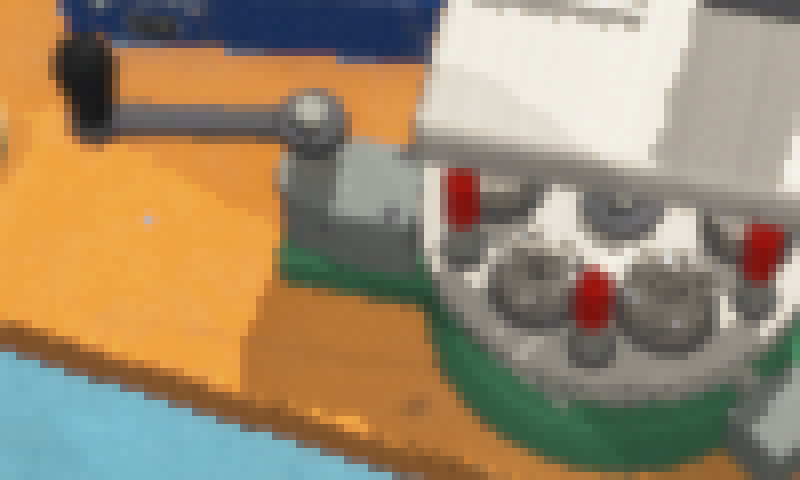

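```bash
python3 - <<'E'
s=open('fit.py').read()
i=s.index("obs=[");j=s.index("def f(q)")
new='''def b(a):a=post(a);return (a[0],a[1],.078)
def S8(u,v):return (245+u/8-.44,180+v/8-.44)
def T8(u,v):return (225+u/8-.44,190+v/8-.44)
obs=[("side",S8(231,241),post(210)),("side",S8(252,334),post(270)),("side",S8(410,373),post(330)),("side",S8(248,443),b(270)),("side",S8(405,486),b(330)),
("side",S8(60,62),K),("top",T8(595,274),post(270)),("top",T8(462,259),b(210)),("top",T8(592,356),b(270)),("top",T8(756,308),b(330)),("top",T8(82,50),K)]
'''
open('fit.py','w').write(s[:i]+new+s[j:])
E
python3 fit.py
```

```text
[ 0.46406573  0.01249458 -1.44505013] -82.79527379096257
[[-0.13 -0.17]
 [-0.45 -0.65]
 [ 0.04 -0.38]
 [-0.34  0.15]
 [-0.16  0.05]
 [-0.36 -1.66]
 [ 0.35  1.2 ]
 [ 0.47 -0.78]
 [ 0.33 -0.32]
 [ 0.33 -0.21]
 [ 0.1   0.01]]
side [0.424 0.064 0.131]
side [0.398  0.0004 0.131 ]
side [ 0.4373 -0.0501  0.131 ]
side [0.3999 0.0045 0.078 ]
side [ 0.4391 -0.0484  0.078 ]
side [0.4191 0.2054 0.145 ]
top [0.4021 0.0065 0.131 ]
top [0.421  0.0655 0.078 ]
top [0.3972 0.0048 0.078 ]
top [ 0.4374 -0.0476  0.078 ]
top [0.4233 0.217  0.145 ]
tape [0.43101912 0.29458248 0.019     ] [0.43486903 0.31239278 0.019     ]
mug [0.42592641 0.43917553 0.093     ]
bottle [ 0.47455187 -0.28887357  0.092     ]
```

```bash
cat >> h.py <<'E'
C=np.array([.4641,.0125]);YAW=-1.4451
def W(x,y,z):
    c,s=np.cos(YAW),np.sin(YAW);return np.array([C[0]+c*x-s*y,C[1]+s*x+c*y,z])
def Cf(p):
    c,s=np.cos(YAW),np.sin(YAW);d=np.asarray(p)[:2]-C;return np.array([c*d[0]+s*d[1],-s*d[0]+c*d[1],p[2]])
def quat(az,tilt,jaw,sgn=1):
    """az: heading in carousel deg of tool's horizontal; tilt below horizontal deg; jaw used when tilt==90 (deg carousel)"""
    a=np.radians(az)+YAW;t=np.radians(tilt)
    if tilt==90:
        X=np.array([0,0,-1.]);j=np.radians(jaw)+YAW;Y=sgn*np.array([np.cos(j),np.sin(j),0])
    else:
        X=np.array([np.cos(a)*np.cos(t),np.sin(a)*np.cos(t),-np.sin(t)]);Y=sgn*np.array([-np.sin(a),np.cos(a),0])
    q=R.from_matrix(np.column_stack([X,Y,np.cross(X,Y)])).as_quat();return np.array([q[3],q[0],q[1],q[2]])
def knob(deg,z=.110):
    a=np.radians(deg);return W(-.124+.085*np.cos(a),.085*np.sin(a),z)
E
python3 - <<'E'
from h import *
q0=readout.state()["joint_pos"];print(q0.round(2))
print("knob shut/open",knob(190),knob(138))
for sg in(1,-1):
  for d in(190,138):
    for z in(.11,.23):print(sg,d,z,np.round(j,2) if (j:=ik(knob(d,z),quat(0,90,75,sg))) is not None else None)
for az in (0,-20,-40,20,40):
 for t in(45,55,62):
  for sg in(1,-1):
    o=[]
    for P in[(-.05,-.033,.113),(-.055,0,.113),(-.045,.04,.113),(-.18,0,.25)]:
        j=ik(W(*P),quat(az,t,0,sg));o.append(None if j is None else j.round(1).tolist())
    print(az,t,sg,sum(x is not None for x in o),o[0],o[2])
E
```

```text
[-1.25  0.33  0.04  1.47 -0.01  1.34 -0.06]
knob shut/open [0.42341683 0.21671956 0.11      ] [0.49706304 0.20532098 0.11      ]
1 190 0.11 [-0.96  0.07  0.42  2.03 -0.03  1.05 -0.67]
1 190 0.23 [-1.   -0.05  0.42  1.88  0.02  1.31 -0.72]
1 138 0.11 [-0.89  0.21  0.47  1.9  -0.11  1.06 -0.51]
1 138 0.23 [-0.92  0.1   0.48  1.75 -0.05  1.31 -0.56]
-1 190 0.11 [-0.7   0.07  0.14  2.02 -0.01  1.05  2.45]
-1 190 0.23 [-0.75 -0.03  0.18  1.87  0.01  1.31  2.43]
-1 138 0.11 [-0.6   0.2   0.14  1.88 -0.03  1.07  2.56]
-1 138 0.23 [-0.65  0.1   0.19  1.74 -0.02  1.31  2.55]
0 45 1 4 [-1.2, 0.3, 0.5, 2.1, 0.5, 1.3, -0.8] [-1.2, 0.4, 0.6, 1.9, 0.5, 1.3, -0.7]
0 45 -1 4 [-0.7, 0.3, -0.1, 2.0, 0.6, 1.4, 2.2] [-0.7, 0.4, -0.0, 1.9, 0.7, 1.4, 2.3]
0 55 1 4 [-1.1, 0.2, 0.5, 2.1, 0.5, 1.3, -0.7] [-1.1, 0.3, 0.5, 1.9, 0.4, 1.2, -0.6]
0 55 -1 4 [-0.7, 0.2, -0.0, 2.1, 0.5, 1.3, 2.3] [-0.6, 0.3, 0.0, 1.9, 0.6, 1.3, 2.4]
0 62 1 4 [-1.0, 0.1, 0.4, 2.1, 0.4, 1.2, -0.7] [-1.0, 0.2, 0.5, 1.9, 0.4, 1.2, -0.5]
0 62 -1 4 [-0.7, 0.1, 0.0, 2.1, 0.4, 1.2, 2.4] [-0.6, 0.2, 0.1, 1.9, 0.5, 1.2, 2.5]
-20 45 1 4 [-1.1,
[... 1164 characters left out ...]
.2, -0.1, 2.1, 0.8, 1.2, 2.4]
20 55 1 4 [-1.1, 0.0, 0.3, 2.2, 0.6, 1.2, -0.6] [-1.0, 0.2, 0.4, 2.1, 0.6, 1.1, -0.5]
20 55 -1 4 [-0.7, 0.0, -0.0, 2.2, 0.6, 1.2, 2.5] [-0.6, 0.2, -0.0, 2.1, 0.7, 1.1, 2.6]
20 62 1 4 [-1.0, -0.0, 0.4, 2.2, 0.6, 1.1, -0.5] [-1.0, 0.1, 0.4, 2.1, 0.5, 1.1, -0.4]
20 62 -1 4 [-1.3, -0.1, 0.7, 2.2, 0.6, 1.1, 2.7] [0.4, 0.3, -1.1, 2.0, 0.8, 1.2, 2.6]
40 45 1 3 None [-1.1, 0.1, 0.3, 2.3, 1.0, 1.0, -0.6]
40 45 -1 3 None [-0.7, 0.1, -0.1, 2.3, 1.0, 1.0, 2.5]
40 55 1 4 [-1.1, -0.1, 0.3, 2.4, 0.8, 1.0, -0.4] [-1.0, -0.0, 0.3, 2.3, 0.8, 0.9, -0.3]
40 55 -1 1 None None
40 62 1 4 [-1.0, -0.2, 0.3, 2.3, 0.7, 1.0, -0.2] [-0.9, -0.0, 0.4, 2.2, 0.6, 0.9, -0.1]
40 62 -1 0 None None
```

Reach is fine everywhere with sgn=+1. Go above the lever knob, gripper half-open, then descend straddling it.

```bash
cat >> h.py <<'E'
import cv2
def snap(n,name,box=None,f=1):
    im=cv2.cvtColor(imaging.snapshot(n),cv2.COLOR_RGB2BGR)
    if box: im=im[box[1]:box[3],box[0]:box[2]]
    cv2.imwrite(f"pics/{name}.png",cv2.resize(im,None,fx=f,fy=f,interpolation=cv2.INTER_CUBIC))
def st(lbl=""):
    s=readout.state();print(lbl,"t",round(s["t"],2),"C",(Cf(s["position"])*1e3).round(1),"F",s["contact_force"].round(1),"gap",round(s["finger_gap"]*1e3,1));return s
E
python3 - <<'E'
from h import *
Q=quat(0,90,75,1)
ctrl.move_ptp(knob(190,.24),Q)
hand.command_gripper(.06)
st()
ctrl.move_straight(knob(190,.165),speed=.1)
st()
snap("side","s1",(215,120,375,270),4);snap("top","t1",(195,110,415,270),3.6)
E
```

```text
t 2.38 C [-207.7  -14.7  240. ] F [ 0.   0.2 -0.4] gap 60.1
 t 3.28 C [-207.8  -14.4  165.5] F [-0.4  1.  -0.9] gap 60.2
```

View pics/s1.png

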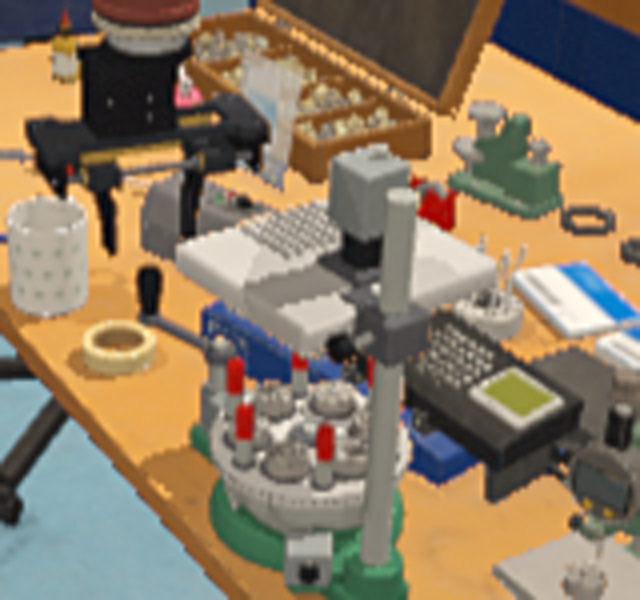

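View pics/t1.png

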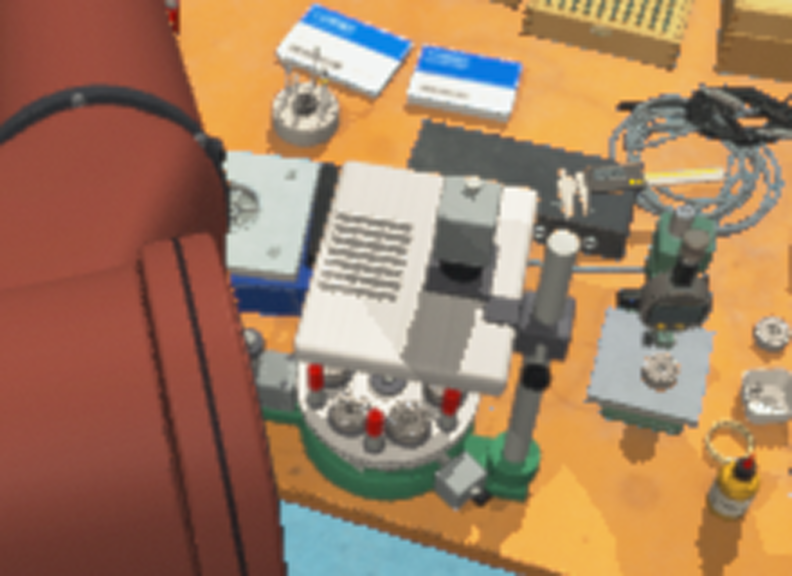

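The fingertips (side crop 107,240 and 190,230) straddle the knob (149,275) centrally. Descend and close to a loose cage.

Run:
```python
from h import *
ctrl.move_straight(knob(190,.110),speed=.08)
st("down")
hand.command_gripper(.031,5)
s=st("caged")
for a in range(186,145,-6):
    ctrl.move_straight(knob(a),speed=.07)
    s=st(a)
    if np.linalg.norm(s["contact_force"][:2])>15: break
snap("side","s2",(215,120,375,270),4)
```

```text
down t 4.22 C [-207.8  -14.5  110.3] F [-0.7  0.7 -0.3] gap 60.3
caged t 5.02 C [-207.7  -14.8  110. ] F [ 0.2  0.1 -0.6] gap 31.2
186 t 5.27 C [-208.6   -8.5  109.9] F [-0.6  1.1  0.2] gap 30.8
180 t 5.54 C [-208.9    0.4  110. ] F [-0.6  0.7 -0.4] gap 30.8
174 t 5.82 C [-208.3    9.2  110. ] F [-0.1  0.3  0.1] gap 30.8
168 t 6.09 C [-206.8   18.   110. ] F [-0.1  0.6  0.1] gap 31.0
162 t 6.37 C [-204.5   26.6  110. ] F [-0.4 -0.  -0.2] gap 31.0
156 t 6.64 C [-201.2   34.9  110. ] F [-0.5 -1.3 -0.2] gap 31.0
150 t 6.92 C [-197.1   42.9  110. ] F [-0.2  0.6  0.2] gap 30.9
```

View pics/s2.png

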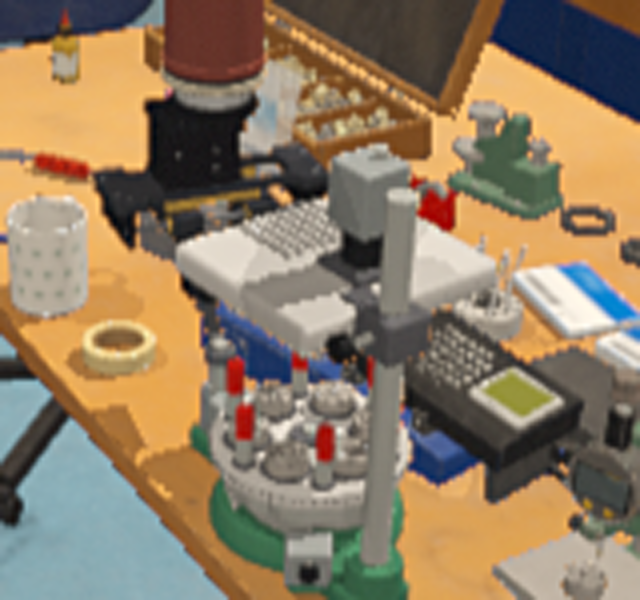

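The lever arm has swung round with the gripper (it no longer points left to 149,275). Continue to the stop with force checks.

Run:
```python
from h import *
for a in np.arange(147,126,-1.5):
    ctrl.move_straight(knob(a),speed=.05); ctrl.wait(.1)
    s=st(a)
    if np.linalg.norm(s["contact_force"][:2])>9: break
snap("side","s3",(215,120,375,270),4)
```

```text
147.0 t 7.32 C [-195.1   46.4  110. ] F [-1.3 -0.8 -0.8] gap 31.0
145.5 t 7.67 C [-194.1   48.2  110. ] F [-1.2  0.4 -0. ] gap 31.1
144.0 t 8.02 C [-192.7   50.   110. ] F [-0.6  0.6 -0.6] gap 31.3
142.5 t 8.37 C [-191.3   51.8  110. ] F [-0.7  0.8  0.4] gap 30.5
141.0 t 8.72 C [-190.    53.6  110. ] F [-0.3  0.2  0.5] gap 30.7
139.5 t 9.07 C [-188.5   55.3  110. ] F [ 0.   0.6 -0.7] gap 31.0
138.0 t 9.42 C [-187.1   57.   110. ] F [-0.9  0.4  0.4] gap 30.9
136.5 t 9.77 C [-185.5   58.6  110. ] F [-0.3 -0.4 -1.5] gap 31.2
135.0 t 10.12 C [-184.2   60.   110. ] F [-1.1  1.3  0.7] gap 31.0
133.5 t 10.47 C [-183.9   60.3  109.8] F [-8.3  3.5  2.2] gap 30.9
132.0 t 10.82 C [-182.9   61.3  109.6] F [-9.1  6.9  2.7] gap 33.3
```

View pics/s3.png

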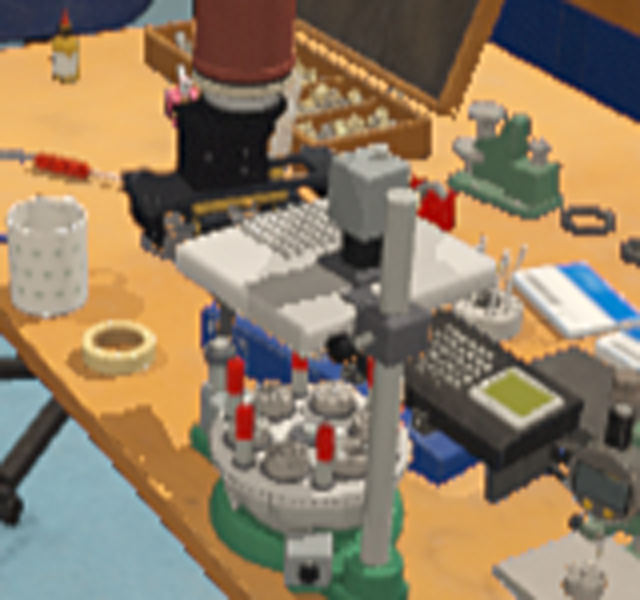

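Run:
```python
from h import *
for z in (.1,.11,.12,.13): p=W(-.124,0,z);u=proj("side",p);v=proj("top",p);print(z,((u-[245,180])*8+3.5).round(),((v-[225,190])*8+3.5).round())
Q=readout.state()
ctrl.move_straight(knob(136.5),speed=.06);st("rel")
hand.command_gripper(.06);
ctrl.move_straight(knob(138,.20),speed=.15);st("up")
Qt=quat(0,50,0,1)
ctrl.move_ptp(W(-.20,-.0,.27),Qt);st("mid")
ctrl.move_ptp(W(-.114,-.033,.19),Qt);st("pre")
hand.command_gripper(.05)
snap("side","s4",(215,120,375,270),4);snap("top","t4",(195,110,415,270),3.6)
```

```text
0.1 [198. 212.] [315. 121.]
0.11 [199. 192.] [314. 107.]
0.12 [199. 171.] [312.  93.]
0.13 [199. 150.] [311.  78.]
rel t 11.12 C [-185.5   58.9  110.2] F [ 0.1  0.1 -0.7] gap 31.4
up t 12.67 C [-187.1   56.4  199.2] F [-0.4 -0.3 -0.3] gap 60.3
mid t 13.2 C [-201.9   -0.7  268.5] F [ 0.8  0.  -1.1] gap 59.9
pre t 13.76 C [-112.   -33.2  189.9] F [ 0.1  0.4 -0.1] gap 60.3
```

View pics/s4.png

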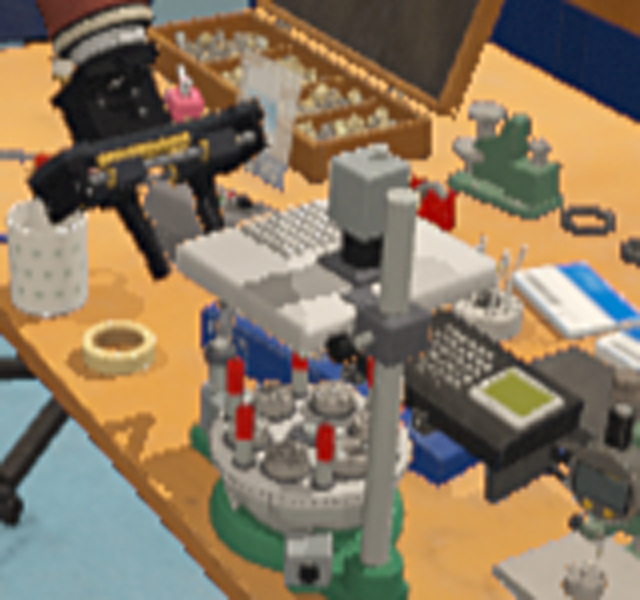

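View pics/t4.png

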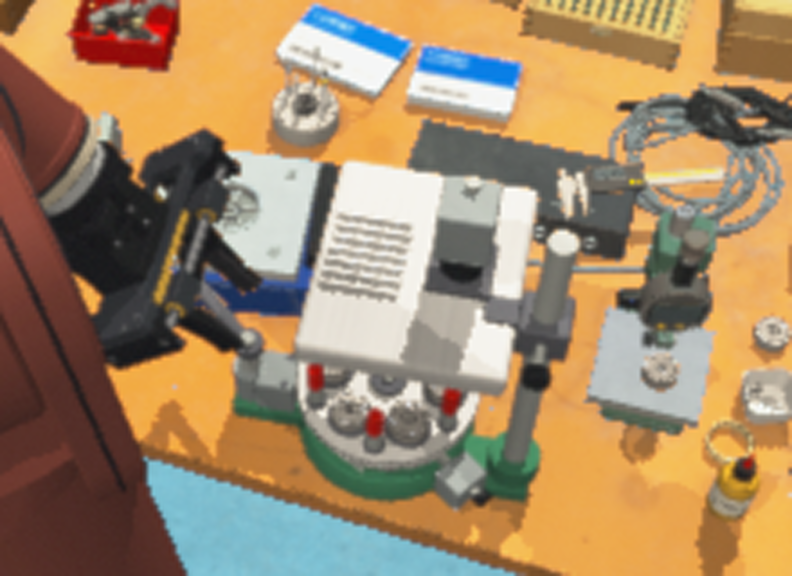

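Run:
```python
from h import *
print((proj("side",W(-.112,-.033,.19))-[215,120])*4, (proj("top",W(-.112,-.033,.19))-[195,110])*3.6)
ctrl.move_straight(W(-.0823,-.033,.1514),speed=.08);st("half")
ctrl.move_straight(W(-.050,-.033,.113),speed=.06);st("in")
snap("side","s5",(215,120,375,270),4);snap("top","t5",(195,110,415,270),3.6)
```

```text
[194.15798822 265.046807  ] [246.41218911 316.13658941]
half t 15.16 C [-82.6 -32.8 151.6] F [-0.4 -1.1  0.6] gap 50.0
in t 16.14 C [-50.3 -32.8 113.2] F [-0.2 -0.7 -0.4] gap 49.8
```

View pics/s5.png

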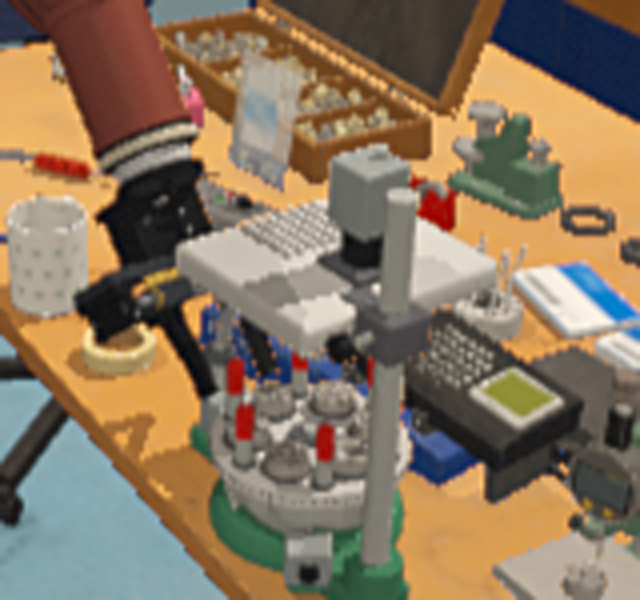

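View pics/t5.png

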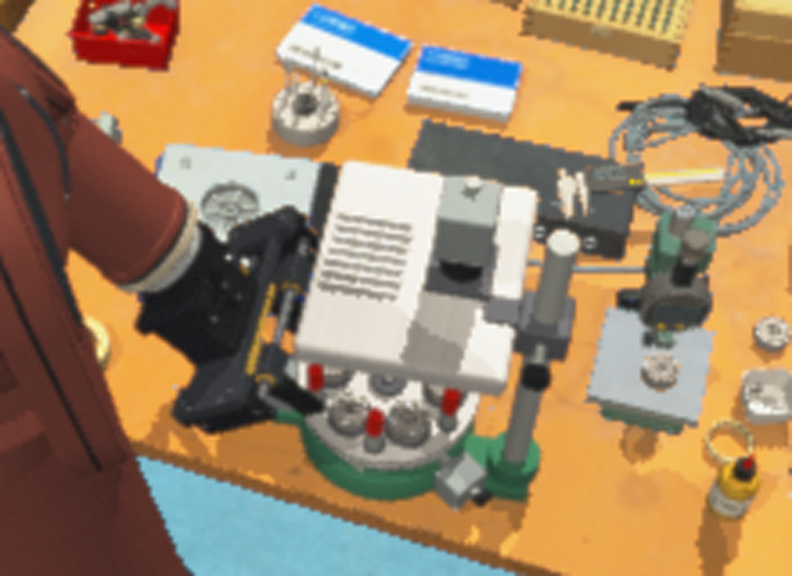

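```bash
cat >> h.py <<'E'
def tp(th,dy=0,dx=.009):
    a=np.radians(th);return W(.066*np.cos(a)+dx,.066*np.sin(a)+dy,.113)
E
python3 - <<'E'
from h import *
hand.command_gripper(.026,40);st("cage")
for th in (206,200,194,188,182,176,170,164,158,152):
    ctrl.move_straight(tp(th),speed=.05);s=st(th)
    if np.linalg.norm(s["contact_force"])>18: break
snap("side","s6",(215,120,375,270),4);snap("top","t6",(195,110,415,270),3.6)
E
```

```text
cage t 16.98 C [-50. -33. 113.] F [ 0.9  0.2 -0.4] gap 25.8
206 t 17.23 C [-50.3 -28.7 113. ] F [-0.4 -0.6 -1.1] gap 25.9
200 t 17.52 C [-53.1 -22.2 113. ] F [-0.8  0.7 -0.2] gap 26.4
194 t 17.81 C [-55.1 -15.7 113. ] F [ 0.7 -0.8  0.9] gap 25.7
188 t 18.1 C [-56.4  -9.2 113. ] F [-1.   0.2 -1. ] gap 25.9
182 t 18.39 C [-56.7  -1.9 113.2] F [ 0.3  0.  -0.5] gap 26.0
176 t 18.68 C [-56.6   4.9 113.1] F [ 0.   0.3 -0.7] gap 25.7
170 t 18.98 C [-55.8  11.6 113.1] F [-0.4 -0.1  0.1] gap 25.8
164 t 19.27 C [-54.3  18.4 113.1] F [ 0.3 -0.3  0.3] gap 26.1
158 t 19.56 C [-51.9  25.  113.1] F [-0.4  0.6  0.5] gap 26.0
152 t 19.85 C [-49.1  31.2 113.1] F [-0.7  0.2 -0.6] gap 25.8
```

View pics/s6.png

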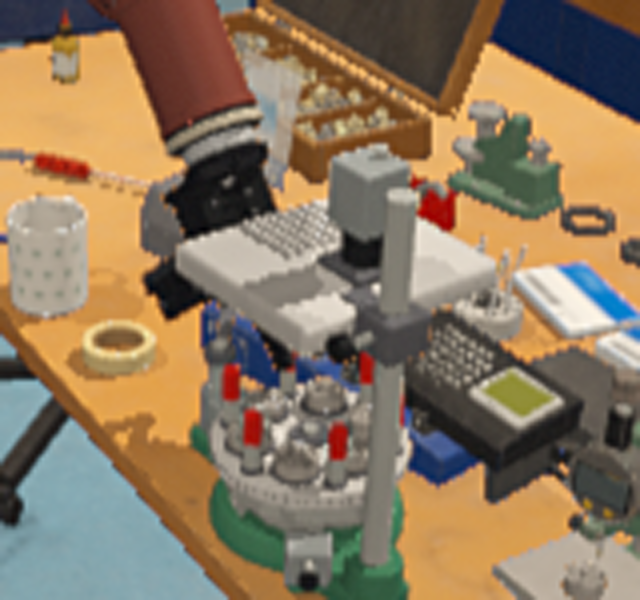

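View pics/t6.png

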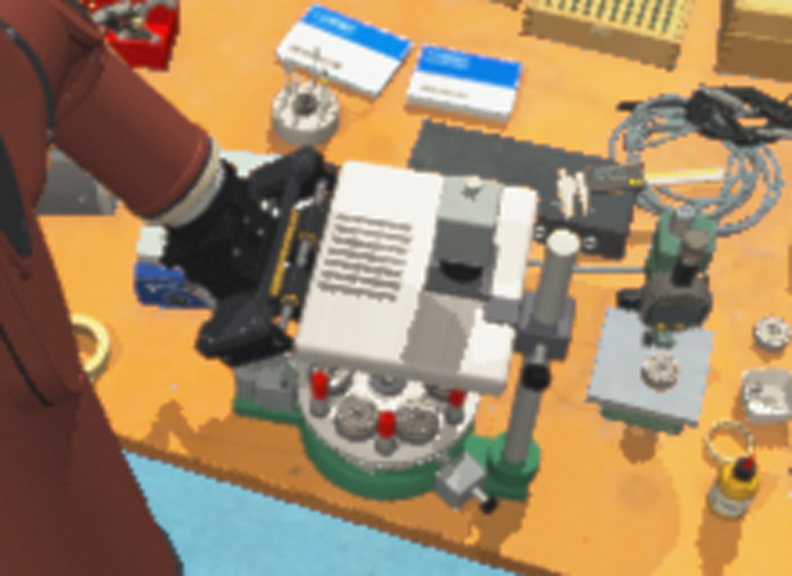

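Run:
```python
from h import *
for th in (146,142,139,137):
    ctrl.move_straight(tp(th),speed=.04);s=st(th)
ctrl.wait(.2)
snap("side","s7",(255,190,345,280),7);snap("top","t7",(265,190,345,260),8)
```

```text
146 t 20.27 C [-45.7  36.7 112.8] F [-2.2  0.3 -1. ] gap 25.9
142 t 20.54 C [-42.9  41.  113.2] F [ 0.4 -0.3  0. ] gap 26.2
139 t 20.79 C [-40.6  43.6 113.2] F [-0.7 -0.1 -0.9] gap 26.0
137 t 21.04 C [-39.1  45.1 113. ] F [-0.3 -0.   0.4] gap 25.4
```

View pics/s7.png

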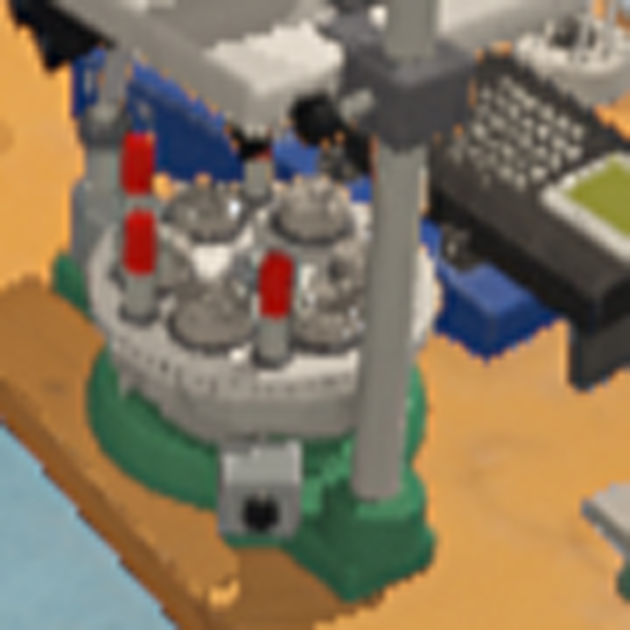

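View pics/t7.png

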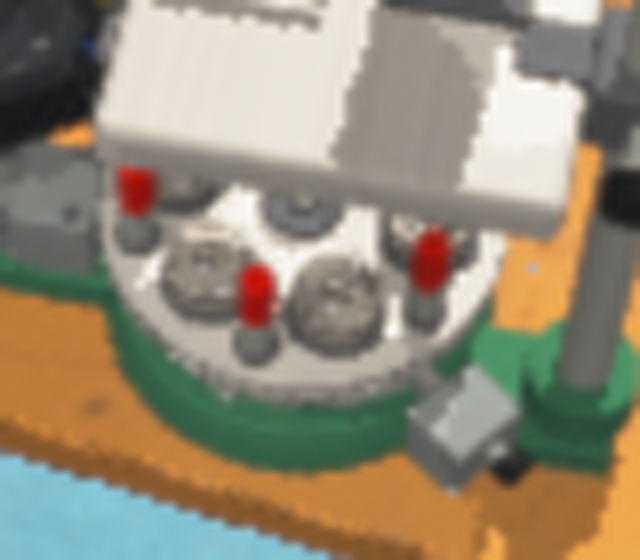

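The pawl knob is back in (top crop 508,465, at the starting distance), and the front posts are ~6.5° past the station. Ease back now against the stop.

Run:
```python
from h import *
for th in (140,144,147,149,150,151,152,153,154,155,156,157,158,159):
    ctrl.move_straight(tp(th),speed=.03);ctrl.wait(.05);s=st(th)
    if np.linalg.norm(s["contact_force"])>11: break
snap("side","s8",(255,190,345,280),7);snap("top","t8",(265,190,345,260),8)
```

```text
140 t 21.66 C [-41.7  42.4 113. ] F [-0.3 -0.2  0. ] gap 25.9
144 t 22.01 C [-44.5  38.8 113. ] F [ 0.3 -0.4  0.3] gap 26.3
147 t 22.32 C [-46.4  35.9 113. ] F [ 0.3 -0.5  0.6] gap 26.2
149 t 22.62 C [-47.6  34.  113. ] F [ 0.6 -0.4  0.1] gap 25.9
150 t 22.93 C [-48.1  33.  113. ] F [ 0.5 -0.3 -0. ] gap 25.9
151 t 23.23 C [-48.8  32.1 113. ] F [ 2.4 -0.3 -0.3] gap 26.2
152 t 23.52 C [-49.6  31.1 113. ] F [2.4 1.7 0.6] gap 26.2
153 t 23.82 C [-50.1  30.1 113. ] F [2.5 1.9 0. ] gap 26.1
154 t 24.12 C [-50.5  29.  113. ] F [2.4 2.9 0.5] gap 26.1
155 t 24.43 C [-50.7  27.8 113. ] F [3.  2.8 0.3] gap 26.3
156 t 24.73 C [-51.1  27.4 113. ] F [ 5.7  1.2 -2.2] gap 26.3
157 t 25.02 C [-51.3  27.  113.1] F [10.2 -0.5 -4.9] gap 26.2
```

View pics/t8.png

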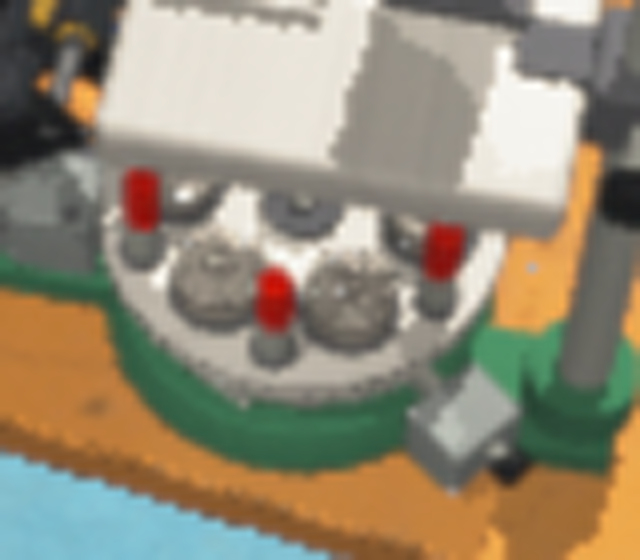

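View pics/s8.png

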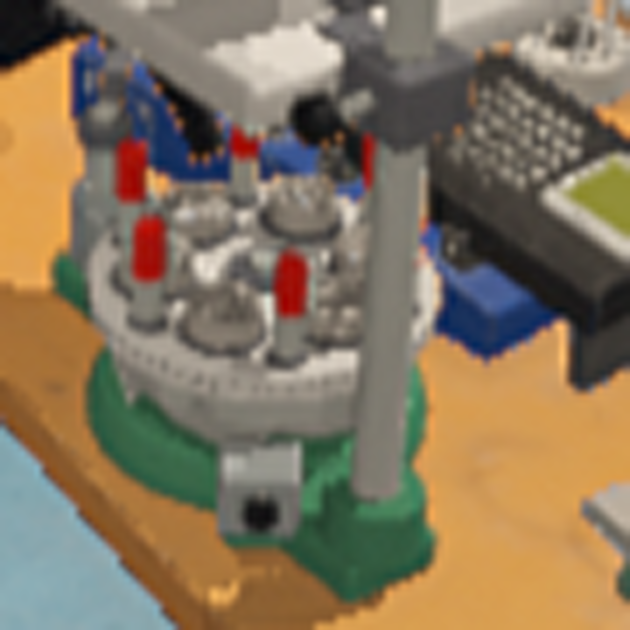

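The front post is back at its original pixel (274,270 vs 275,274 before) and the force rose sharply to ~11 N: against the stop. Back out and go to the lever.

Run:
```python
from h import *
s=st()
p=Cf(s["position"]);p[1]+=.0055
ctrl.move_straight(W(*p),speed=.03);st("relax")
hand.command_gripper(.04)
d=np.array([.643,0,-.766])
ctrl.move_straight(W(*(p-.11*d)),speed=.10);st("out")
ctrl.move_ptp(W(-.20,.03,.27),quat(0,50,0,1))
Q=quat(0,90,75,1)
ctrl.move_ptp(knob(138,.20),Q);hand.command_gripper(.06);st("above")
snap("side","s9",(215,120,375,270),4);snap("top","t9",(195,110,415,270),3.6)
```

```text
t 25.12 C [-51.3  27.  113.1] F [10.8 -0.3 -5.7] gap 26.2
relax t 25.5 C [-50.8  32.  112.9] F [ 0.2 -0.5  1.1] gap 26.3
out t 27.34 C [-121.4   32.2  197. ] F [-0.4  0.8 -1. ] gap 40.2
above t 29.05 C [-187.3   56.9  200. ] F [ 0.4 -0.1  0.1] gap 59.6
```

View pics/s9.png

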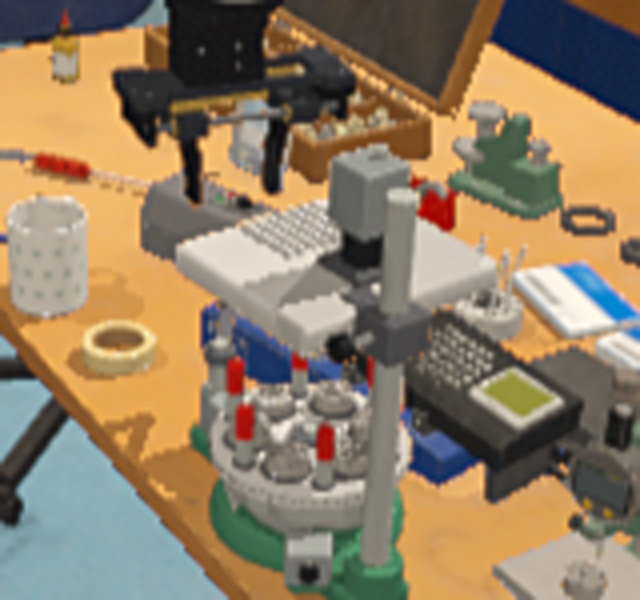

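View pics/t9.png

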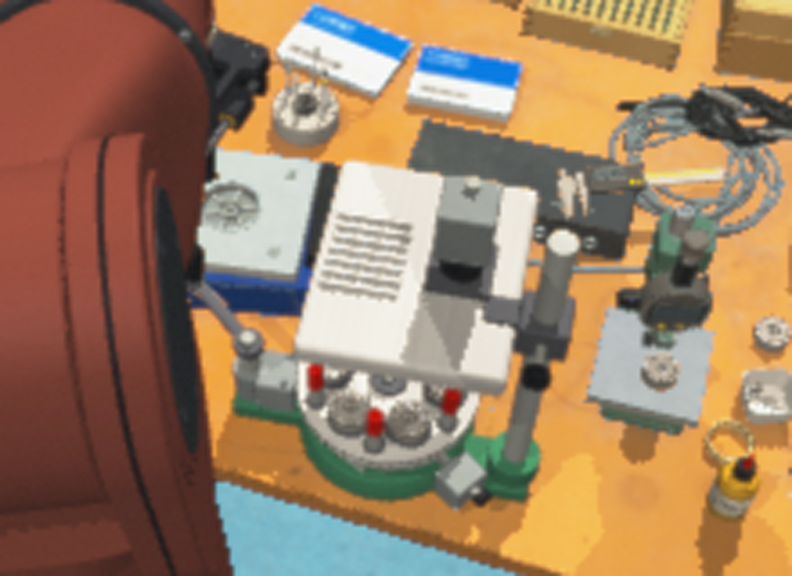

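Posts now coincide with their starting pixels (316,378 / 375,423 / 452,402), the lever is still open, and the bystanders are unmoved. Close the lever.

Run:
```python
from h import *
ctrl.move_straight(knob(138,.110),speed=.12);st("down")
hand.command_gripper(.031,8);st("cage")
for a in list(range(144,187,6))+list(np.arange(188,201,1.)):
    ctrl.move_straight(knob(a),speed=.06)
    if a>186: ctrl.wait(.08)
    s=st(a)
    if np.linalg.norm(s["contact_force"][:2])>10: break
```

```text
down t 30.05 C [-187.3   57.4  110.7] F [0.6 0.6 0. ] gap 60.1
cage t 30.85 C [-187.2   56.9  110. ] F [ 0.7 -0.2  0.4] gap 31.3
144 t 31.15 C [-193.3   49.5  110. ] F [-0.3 -0.9 -0.5] gap 31.0
150 t 31.45 C [-198.    41.9  110. ] F [-0.  -0.7 -0.6] gap 31.0
156 t 31.75 C [-201.9   34.   109.9] F [-0.5 -0.6  1. ] gap 30.8
162 t 32.05 C [-205.    25.7  109.9] F [0.5 0.1 0.4] gap 30.9
168 t 32.35 C [-207.3   17.1  110. ] F [-0.3 -0.8  0.5] gap 31.3
174 t 32.65 C [-208.6    8.3  109.9] F [ 0.4 -0.   0.1] gap 31.3
180 t 32.95 C [-209.    -0.6  110. ] F [0.  0.2 0. ] gap 31.2
186 t 33.25 C [-208.5   -9.4  110. ] F [ 0.7 -0.5 -0.2] gap 31.4
188.0 t 33.58 C [-208.1  -11.9  109.9] F [0.2 0.4 1.1] gap 30.9
189.0 t 33.92 C [-207.9  -13.2  110. ] F [0.3 0.3 0.4] gap 30.8
190.0 t 34.25 C [-207.7  -14.8  110. ] F [ 0.9  1.  -0. ] gap 31.0
191.0 t 34.58 C [-207.4  -16.3  110. ] F [0.7 0.4 0.1] gap 31.1
192.0 t 34.92 C [-207.2  -17.5  110.1] F [ 2.4  0.5 -0.1] gap 31.3
193.0 t 35.25 C [-207.   -17.9  110.3] F [ 7.9  2.1 -2.4] gap 31.3
194.0 t 35.58 C [-206.8  -18.1  110.7] F [11.8  3.7 -5.8] gap 31.4
```

Run:
```python
from h import *
ctrl.move_straight(knob(191,.11),speed=.05);st("rel")
hand.command_gripper(.06)
p=Cf(readout.state()["position"])
ctrl.move_straight(W(p[0],p[1],.23),speed=.12)
ctrl.move_ptp(np.array([.267,.592,.26]),quat(0,90,75,1));st("away")
snap("side","s10",(215,150,375,290),4);snap("top","t10",(195,130,415,270),3.6)
```

```text
rel t 35.83 C [-207.2  -16.9  109.6] F [0.7 1.1 0.1] gap 31.2
away t 39.29 C [-598.3 -121.3  260.2] F [0.8 0.  0.1] gap 60.0
```

View pics/s10.png

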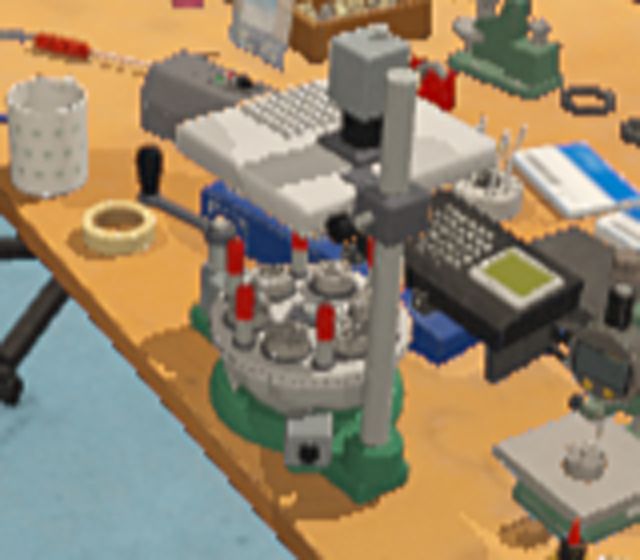

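View pics/t10.png

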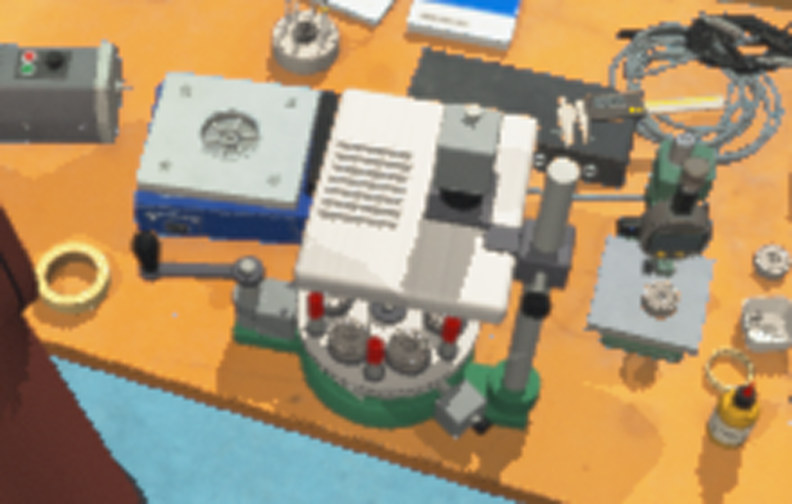

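The lever knob (148,236 in the top crop), the posts, the pawl knob and the bystanders all sit at their starting pixels, and the disc pattern has moved on by one. Handing in.

Run:
```python
from h import *
ctrl.job_done();st("done")
```

```text
the job is handed in; nothing more can be done
the job is handed in; nothing more can be done
```

The carousel has been moved on one station and locked, and I handed the job in at about 39 s of the 67 s allowed. No verdict is reported back.

- **What I did:** I swung the lever open to its stop. Then I straddled the front post from under the panel's front edge and pushed it clockwise to about 6.5° past the station. The pawl knob dropped back to its starting position there. I eased the table back until the force rose sharply to about 11 N at the ratchet's stop, then swung the lever shut to its stop (about 12 N).
- **Lever travel:** The two stops were about 52° apart once the play in the gripper is taken off, which matches the full 0.90 rad travel, so the bolt did not jam.
- **Final pictures:** The lever knob, visible posts and pawl knob are back at their starting pixel positions. The tape, bottle and mug stand where they were, and the arm is clear of everything. Forces at the tool stayed below about 15 N at every point I read them.
- **What I could not confirm directly:** The pushed post is mostly hidden under the panel, so its position is judged from the other posts and the stop contact. The two cameras disagreed by about 2 to 6 mm on most points measured in both, and by about 12 mm on the lever knob, before I fitted one pose to both. None of the checks failed.

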